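Gauge the middle pastry cutter

ROBOT

A 7-joint arm with a two-finger parallel gripper is mounted at the origin on the work surface. World frame = base frame: x ahead of the robot, y to its left, z up, the work surface at z = 0. Lengths are in m, angles in rad, forces in N, time in s.
With the tool pointing down it reaches from about 0.4 to 0.85 m from the base axis. Payload 10.4 kg.
Tool frame: the origin (TCP) lies at the very end of the fingers, on their centre line; the grasp point (between the pads) lies 19 mm behind it; x points along the fingers, z is the direction in which the jaws open and shut, and the axes are right-handed (so a half turn about x gives the same grasp; the last joint's range is limited). The gripper opens to 85 mm and grips with 20 to 120 N. Pads are 22 mm wide; open, the fingers measure 114 mm over their backs; the gripper's body (76 mm by 85 mm) begins 54 mm behind the grasp point. The pads swing forward as they close: fully open they stand 13 mm farther back than shut.
Start: joints at [-1.156, 0.332, -0.065, 1.46, 0.022, 1.35, -0.088], TCP at [0.265, 0.566, 0.207] pointing down, gripper open.
Joint ranges: [-2.6, 2.6], [-0.5, 2.12], [-1.47, 1.34], [0.16, 2.42], [-1.27, 4.41], [0.06, 2.06], [-2.6, 2.6]. Speed limits (rad/s): [2.22, 2.22, 2.79, 2.79, 3.14, 3.14, 3.14].

INTERFACE

Orientations are given as a unit quaternion [x, y, z, w].
In Python, from workcell import telemetry, viewer, manip, spot_in, mark_of gives the robot as it stands. The module is installed in compiled form; this text tells all that it offers.
- The arm moves only by the shell command python3 -m crank 'ROWS' [FORCE]. ROWS is JSON, a list of rows, each a list of 3 entries, a list of its own where there are three numbers: the closure, from 0 (fully open) to 1 (shut), then the shift along the world's x, y, z in cm, then the turn, a rotation vector about the world's x, y, z in rad. A call has 1 to 12 rows; each row shifts and turns the commanded pose from where the row before left it; what a row does not reach is not made up. A row lasts 1/12 s, in which the tool goes at most 41.7 mm and 7.16 degrees, less where a joint would pass 70% of its speed; a pose out of reach is approached as far as the arm can. A call with a gripper value outside its range is refused whole. The fingers move at their own pace and stop on an object; FORCE is the grip in N (left out, the last holds). Time passes only in rows, so rows that do not move let the fingers close. It gives the time, the measured TCP pose, the force and the opening at its end, in the units of the state.
- telemetry.get_obs(): the state, without advancing time (a new reading comes with each control period).
- viewer.camera(name): name is "scene" or "top"; returns a dict with "frame" (384x512x3 uint8, red, green, blue), "intrinsics" (3x3 intrinsics, pixels), "cam_to_world" (4x4, takes a point from camera to world coordinates). Camera axes: x right, y up, looking along -z (the intrinsics and any distortion apply to the point x, -y, -z); pixel columns grow to the right and rows downward; lengths in m; the calibration is good to about 2 mm. A picture is of the moment at which its call begins. There is no depth.
- manip.hand_in(): hands the job in, once; it reports no verdict.
Trained networks look in a picture, given as the dict that the camera call returned (one of the last four; its "shot" number tells which), for a name from the list of things; names that differ only in an ending like _2 or _b are one class to them, and where a whole thing is asked for, a point or a joint stands for the part that bears it (a point fixed in the world has none). Each returns a list of dicts, best first, with "conf" (0 to 1); they miss things now and then, are a little off and sometimes report something else, mostly with a low value. They report only what shows in the picture. A call takes as long as a camera call. They do not tell look-alikes from the thing itself.
- spot_in(thing, picture): "location" ([x, y, z] in m, in the coordinates of the camera as it stood for that picture, good to about 4 mm: the middle of the surface that is visible of it).
- mark_of(thing, picture): "location" ([x, y, z] in m, in the coordinates of the camera as it stood for that picture, good to about 4 mm: a listed point, or the origin of a listed thing).
The state is a dict: "clock": time; "joint_pos": joint angles; "joint_velocities": joint speeds; "tau": joint torques, N m; "position": TCP position; "ee_rot": TCP orientation; "ft_force": force on the tool from outside, world axes, zero at the start; "torque": the same for the moment, N m; "grip_width": opening from 0.0 (shut) to 1.0 (fully open).
Only numpy, scipy, OpenCV 4.12 (cv2) and the standard library are available. Lean on these libraries where they do the work, as an engineer would, in place of code of your own. Each camera call takes 0.05 s, during which the arm holds its last target. There are 200 camera calls.

TASK

Check the size of the middle one of the three plain round cutters on the bench gauge: stand it upright on the middle of the plate between the jaw and the spring anvil (if the jaw is too far shut, slide it open first) and let go of it. Then slide the jaw shut on it gently until the cutter has pushed the spring anvil about half-way in, never right to its stop, and last press the jaw's lock lever down flat so that the cutter stays nipped. Leave the other cutters and the things standing round about where they are.

Things in the scene. Friction and masses are not known exactly. Their poses are not given: they have to be found in the camera images.
- gauge: Bench size gauge, fixed to the table: aluminium plate 90 mm (its x) by 290 mm (its y), 8 mm thick, the cutter stands on its top at z = 8 mm. Origin: centre of the underside. At the +y end (y from 103 to 145 mm) a grey spring housing 84 mm wide, up to z = 52 mm. The jaw slides along y between it and the -y end.
- jaw (a joint): Sliding jaw of the gauge, a plain steel block 80 mm wide (gauge x), 30 mm thick (y), from z = 9 to 53 mm, its face towards the anvil. Value: gap in m between its face and the anvil's face when the anvil is fully out; 0 to 0.145, larger is more open. It drags with about 6 N and stays where it is left.
- jaw_face (a point): Centre of the jaw's face towards the anvil, 27 mm above the underside of the gauge; axes as the gauge's. The jaw's back is 30 mm behind it, towards -y.
- anvil (a joint): Spring anvil facing the jaw: a steel plate 50 mm wide (x), 10 mm thick, from z = 10 to 44 mm, on a brass stem that enters the housing. Value: how far it is pushed in (m), 0 fully out, 0.016 at its stop; half-way is 0.008. The spring gives about 1 N at first contact and 2.6 N half-way.
- anvil_face (a point): Centre of the anvil's face towards the jaw, 27 mm above the underside of the gauge (gauge y = 75 mm plus the anvil's travel); axes as the gauge's.
- lever (a joint): Lock lever on the jaw, a bar 72 mm long, 16 mm wide and 8 mm thick with a round black pad near its end. It sticks out of the jaw's -x side from a pivot 46 mm from the gauge's centre line, 46 mm above the underside of the gauge and 15 mm behind the jaw's face. Value in rad: 0 level (down, locked), larger is raised; at the start 0.5 to 0.8.
- lever_pad (a point): Top centre of the lever's round pad (24 mm across), 66 mm from the pivot.
- cutter_middle: The middle-sized of three plain round steel cutters (open rings): outer diameter 56 mm, height 40 mm, wall 3 mm. Origin: centre of the lower rim; z along its axis, up. It stands on the white board.
- cutter_small: The smallest cutter, outer diameter 44 mm, height 40 mm; origin as above.
- cutter_large: The largest cutter, outer diameter 68 mm, height 40 mm; origin as above.
- board: White plastic board, fixed, 220 mm (x) by 250 mm (y), 6 mm thick, on which the three cutters, the shaker and the nozzle stand in any order. Origin: centre of the underside.
- shaker: Glass shaker jar with a steel cap, 42 mm across, 105 mm tall; origin: centre of its foot.
- nozzle: Steel piping nozzle, a cone 42 mm across at its foot, 55 mm tall; origin: centre of its foot.
- canister: Aluminium canister, 56 mm across, 85 mm tall, standing on the table beside the gauge on its +x side; origin: centre of its foot.
- tub: Small clear tub with a white cap, 48 mm across, 65 mm tall, standing on the table beside the spring housing on the gauge's -x side; origin: centre of its foot.
There are look-alikes about, which are no part of the job. Leave any green look-alike of the nozzle alone.

How it is judged:
On the way, in this order (a step that is already met when the one before it is completed fails the run):
1. the middle cutter stands upright on the gauge's plate between jaw and anvil, let go (x of cutter_middle in the frame of gauge between -0.02 and 0.02 m and z of cutter_middle in the frame of gauge between 0.003 and 0.014 m and angle between cutter_middle's own z axis and vertical below 0.1 rad and y of cutter_middle in the frame of jaw_face above 0.024 m and y of cutter_middle in the frame of anvil_face below -0.024 m and contact force between cutter_middle and the fingers below 0.1 N), for 0.2 s.
2. the jaw is shut on the cutter so that the anvil is 3 to 13 mm in, the lock lever still raised (x of cutter_middle in the frame of gauge between -0.02 and 0.02 m and z of cutter_middle in the frame of gauge between 0.003 and 0.014 m and angle between cutter_middle's own z axis and vertical below 0.1 rad and value of joint anvil between 0.003 and 0.013 m and y of cutter_middle in the frame of jaw_face between 0.024 and 0.032 m and y of cutter_middle in the frame of anvil_face between -0.032 and -0.024 m and value of joint lever above 0.35 rad), for 0.3 s.
3. the lock lever is pressed down with the cutter still nipped (x of cutter_middle in the frame of gauge between -0.02 and 0.02 m and z of cutter_middle in the frame of gauge between 0.003 and 0.014 m and angle between cutter_middle's own z axis and vertical below 0.1 rad and value of joint anvil between 0.003 and 0.013 m and y of cutter_middle in the frame of jaw_face between 0.024 and 0.032 m and y of cutter_middle in the frame of anvil_face between -0.032 and -0.024 m and value of joint lever below 0.15 rad), for 0.2 s.
At the end, for the whole second after the job is handed in: The middle cutter stands upright and at rest on the plate, within 20 mm of its centre line, jaw and anvil within 4 mm of touching it, anvil 3 to 13 mm in, lever within 0.15 rad of level; the other cutters, shaker, nozzle, canister and tub upright and within 30 mm of their starts (all of step 3 and linear speed of cutter_middle below 0.01 m/s and angle between each of cutter_small, cutter_large, shaker, nozzle, canister, tub's own z axis and vertical below 0.15 rad and distance of each of cutter_small, cutter_large, shaker, nozzle, canister, tub from where it was at the start of the episode below 0.03 m).
It fails at once if the anvil is pushed to its stop (more than 15 mm in) (value of joint anvil above 0.015 m).
It fails at once if another cutter or a bystander is knocked over or moved more than 30 mm (distance of any of cutter_small, cutter_large, shaker, nozzle, canister, tub from where it was at the start of the episode above 0.03 m or angle between any of cutter_small, cutter_large, shaker, nozzle, canister, tub's own z axis and vertical above 0.6 rad).
It also fails if it takes over 69 s, if anything falls off the work surface, if the arm or the gripper's body presses on something with over 40 N, if the wrist force passes 120 N, or if a joint passes its speed limit or range.

## Working session

There is one attempt and no reset: what is moved stays moved. The work goes in short steps, Python scripts to look and compute and a shell command to move; the robot and the scene stay as the last step left them, time stands still between calls to the robot, and variables do not carry over. Pictures are saved under pics/ and viewed, about 8 in all and at most 12, crops included, and the job is handed in when it is done.

```bash
mkdir -p pics; cat > h.py <<'E'
import numpy as np, cv2
from workcell import telemetry, viewer, manip, spot_in, mark_of
def W(p,loc): return (p["cam_to_world"]@np.r_[loc,1])[:3]
def px(p,w):
    c=np.linalg.inv(p["cam_to_world"])@np.r_[w,1]; q=p["intrinsics"]@[c[0],-c[1],-c[2]]; return (q[:2]/q[2]).round()
def ray(p,u,v,z):
    d=np.linalg.inv(p["intrinsics"])@[u,v,1]; d=p["cam_to_world"][:3,:3]@[d[0],-d[1],-d[2]]; o=p["cam_to_world"][:3,3]
    return o+d*(z-o[2])/d[2]
E
python3 - <<'E'
from h import *
P={n:viewer.camera(n) for n in("top","scene")}
for n,p in P.items():
    cv2.imwrite(f"pics/{n}0.png",p["frame"][:,:,::-1])
    for t in "gauge jaw_face anvil_face lever_pad cutter_middle cutter_small cutter_large board shaker nozzle canister tub".split():
        for r in mark_of(t,p)[:3]:
            w=W(p,r["location"]); print(n,t,round(r["conf"],2),w.round(3),px(p,w))
s=telemetry.get_obs();print(s["position"],s["ee_rot"],s["clock"],s["grip_width"])
E
```

```text
top gauge 0.8 [ 0.571  0.18  -0.   ] [171. 188.]
top jaw_face 0.82 [0.572 0.154 0.024] [179. 187.]
top anvil_face 0.77 [0.558 0.257 0.023] [135. 186.]
top lever_pad 0.67 [0.47  0.129 0.085] [176. 227.]
top cutter_middle 0.55 [ 0.636 -0.248  0.006] [352. 187.]
top cutter_middle 0.21 [ 0.505 -0.23   0.009] [339. 240.]
top cutter_small 0.56 [ 0.528 -0.077  0.002] [275. 221.]
top cutter_large 0.86 [ 0.581 -0.171  0.004] [317. 205.]
top board 0.88 [ 0.578 -0.163 -0.002] [313. 206.]
top board 0.32 [ 0.677  0.209 -0.007] [168. 146.]
top shaker 0.72 [ 0.654 -0.095  0.006] [289. 171.]
top shaker 0.42 [0.57  0.156 0.023] [179. 188.]
top nozzle 0.69 [ 0.385 -0.219 -0.004] [328. 292.]
top nozzle 0.61 [ 0.516 -0.374 -0.003] [400. 245.]
top nozzle 0.55 [ 0.504 -0.234  0.006] [340. 241.]
top canister 0.74 [ 0.676  0.212 -0.006] [167. 146.]
top tub 0.94 [0.466 0.29  0.001] [116. 224.]
scene gauge 0.86 [0.566 0.183 0.005] [327. 186.]
scene jaw_face 0.66 [ 0.468  0.295 -0.003] [337. 158.]
scene jaw_face 0.57 [0.572 0.155 0.027] [321. 184.]
scene anvil_face 0.62 [0.563 0.261 0.024] [350. 171.]
scene le
[... 250 characters left out ...]
.171  0.003] [212. 240.]
scene cutter_large 0.6 [0.568 0.181 0.003] [327. 187.]
scene board 0.73 [ 0.578 -0.164  0.   ] [213. 238.]
scene shaker 0.87 [ 0.652 -0.093  0.002] [255. 245.]
scene shaker 0.46 [ 0.583 -0.172  0.005] [211. 239.]
scene nozzle 0.91 [ 0.524 -0.372 -0.002] [120. 258.]
scene nozzle 0.78 [ 0.503 -0.229  0.003] [174. 228.]
scene nozzle 0.61 [0.56  0.255 0.024] [348. 170.]
scene canister 0.56 [0.679 0.213 0.003] [364. 207.]
scene tub 0.94 [ 0.464  0.292 -0.002] [335. 157.]
scene tub 0.71 [0.569 0.154 0.024] [320. 185.]
scene tub 0.67 [ 0.504 -0.23   0.006] [174. 228.]
[0.26496529 0.56609206 0.20693626] [-0.37946151  0.59661929  0.37951159  0.5966786 ] 1.3 0.9988068755056811
```

```bash
python3 -c "
import cv2;a=cv2.imread('pics/top0.png');b=cv2.imread('pics/scene0.png');print(a.shape)"
```

```text
(384, 512, 3)
```

View pics/top0.png

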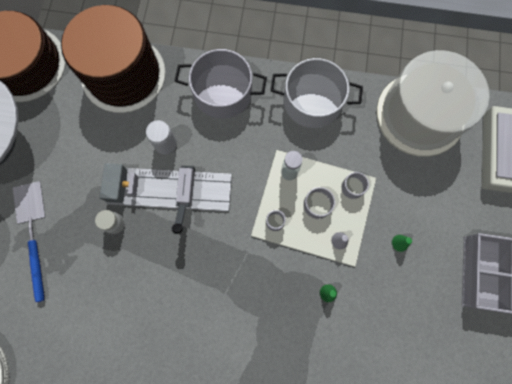

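View pics/scene0.png

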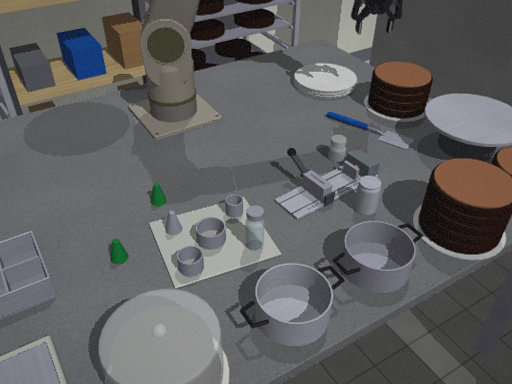

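The top view shows three open rings on the board: small at (275,221), large at (320,203) and one at (356,184), whose size looks like the middle one. The gauge runs from the housing at (113,182) to the end at (230,190), and the jaw is at (184,185). The green cones at (401,242) and (329,292) are look-alikes. I'll confirm the ring in an enlarged crop and work out the approach.

```bash
python3 - <<'E'
from h import *
from scipy.spatial.transform import Rotation as R
p=viewer.camera("top"); f=p["frame"][:,:,::-1]
a=cv2.resize(f[150:250,240:390],None,fx=5,fy=5,interpolation=cv2.INTER_CUBIC)
b=cv2.resize(f[145:245,95:245],None,fx=5,fy=5,interpolation=cv2.INTER_CUBIC)
for o,l in ((a,[(.637,-.247,.046,.028),(.583,-.171,.046,.034),(.527,-.078,.046,.022)]),):
    for x,y,z,r in l:
        pts=[(px2-np.array([240,150]))*5 for t in np.linspace(0,6.28,25) for px2 in [px(p,[x+r*np.cos(t),y+r*np.sin(t),z])]]
        for q in pts: cv2.circle(o,tuple(int(k) for k in q),2,(0,0,255),-1)
cv2.imwrite("pics/c1.png",a); 
ang=.1
c=np.array([.569,.181])
ex=np.array([np.cos(ang),np.sin(ang)]);ey=np.array([-ex[1],ex[0]])
for sx,sy in((-1,-1),(1,-1),(1,1),(-1,1)):
    q=(px(p,np.r_[c+ex*.045*sx+ey*.145*sy,.008])-[95,145])*5
    cv2.circle(b,tuple(int(k) for k in q),4,(0,0,255),-1)
cv2.imwrite("pics/c2.png",np.vstack([a,b])[:, :][::1] if 0 else b)
cv2.imwrite("pics/c12.png",cv2.resize(np.vstack([a,b]),(450,600)))
s=telemetry.get_obs();M=R.from_quat(s["ee_rot"]).as_matrix();print(M.round(3),np.degrees(np.arctan2(M[1,2],M[0,2])))
E
```

```text
[[ 0.    -0.906  0.424]
 [ 0.     0.424  0.906]
 [-1.     0.     0.   ]] 64.9174874416008
```

View pics/c1.png

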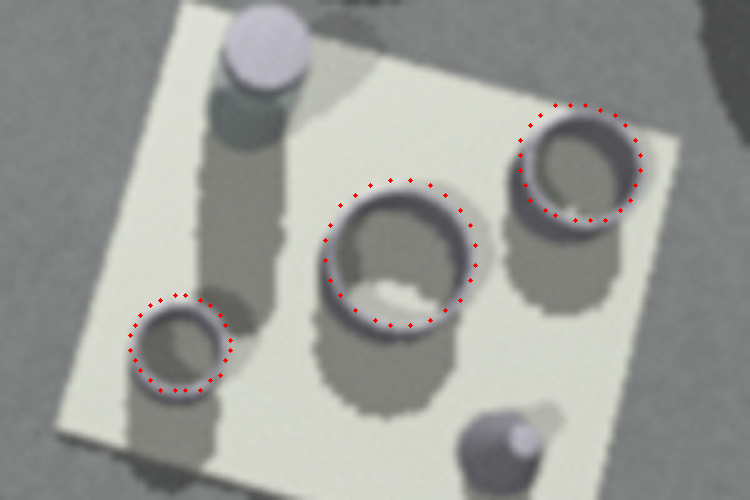

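View pics/c2.png

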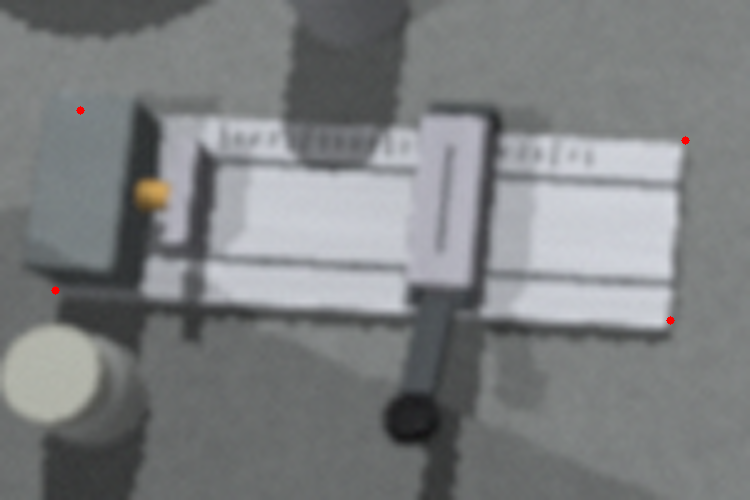

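Confirmed: the ring at full-image pixel (357,184) is the middle cutter. The 56 mm circle fits it, 68 mm fits the central one and 44 mm the left one. The overlay sits about 1.4 px too high, so the middle cutter is at about (0.634, -0.249). The gauge corners fit a yaw of 0.1. Moving towards the cutter.

```bash
python3 -m crank '[[0,[1.7,-3.7,0],[0,0,-0.1]],[0,[1.7,-3.7,0],[0,0,-0.1]],[0,[1.7,-3.7,0],[0,0,-0.1]],[0,[1.7,-3.7,0],[0,0,-0.1]],[0,[1.7,-3.7,0],[0,0,-0.1]],[0,[1.7,-3.7,0],[0,0,-0.1]],[0,[1.7,-3.7,0],[0,0,-0.1]],[0,[1.7,-3.7,0],[0,0,-0.1]],[0,[1.7,-3.7,0],[0,0,-0.1]],[0,[1.7,-3.7,0],[0,0,-0.1]],[0,[1.7,-3.7,0],[0,0,-0.03]],[0,[1.7,-3.7,0],[0,0,0]]]' 30
python3 - <<'E'
from h import *
p=viewer.camera("top")
g=lambda u,v,z: ray(p,95+u/5,145+v/5,z)
A,B=g(685,140,.008),g(671,327,.008); print(A.round(4),B.round(4),np.arctan2(*(A-B)[1::-1]))
C,D=g(148,298,.008),g(665,327,.008);d=C-D;print(C,D,np.arctan2(-d[0],d[1]))
print("jaw front top",g(423,113,.053),g(411,285,.053)); print(telemetry.get_obs()["joint_pos"])
E
```

```text
clock: 2.35
position: [0.4694, 0.1201, 0.2073]
ee_rot: [-0.035, 0.706, 0.036, 0.707]
ft_force: [1.8, 0.8, -0.1]
grip_width: 0.997
[0.6272 0.04   0.008 ] [0.5363 0.0318 0.008 ] 0.09010592807495156
[0.51323461 0.27709571 0.008     ] [0.53589688 0.03457883 0.008     ] 0.0931755519942395
jaw front top [0.6095145  0.15578434 0.053     ] [0.52995212 0.14581817 0.053     ]
[-6.95311740e-01  7.14833506e-03  3.71783777e-01  1.83640596e+00
 -6.80321081e-05  1.29682998e+00 -2.29960934e-01]
```

```bash
python3 -m crank '[[0,[1.65,-3.7,0],[0,0,0]],[0,[1.65,-3.7,0],[0,0,0]],[0,[1.65,-3.7,0],[0,0,0]],[0,[1.65,-3.7,0],[0,0,0]],[0,[1.65,-3.7,0],[0,0,0]],[0,[1.65,-3.7,0],[0,0,0]],[0,[1.65,-3.7,0],[0,0,0]],[0,[1.65,-3.7,0],[0,0,0]],[0,[1.65,-3.7,0],[0,0,0]],[0,[1.65,-3.7,-2],[0,0,0]],[0,[0,0,-3],[0,0,0]],[0,[0,0,-3],[0,0,0]]]'
python3 - <<'E'
from h import *
from scipy.spatial.transform import Rotation as R
s=telemetry.get_obs();print(s["position"],R.from_quat(s["ee_rot"]).as_matrix().round(3))
p=viewer.camera("scene")
for t in ("cutter_middle",):
    for r in mark_of(t,p)[:2]: print(r["conf"],W(p,r["location"]).round(3))
x,y,w,h=150,170,120,120
a=cv2.resize(p["frame"][200:300,130:280,::-1],None,fx=5,fy=5,interpolation=cv2.INTER_CUBIC)
for t in np.linspace(0,6.28,30):
    q=(px(p,[.634+.028*np.cos(t),-.249+.028*np.sin(t),.046])-[130,200])*5; cv2.circle(a,tuple(int(k) for k in q),2,(0,0,255),-1)
cv2.imwrite("pics/s1.png",a)
E
```

```text
clock: 3.4
position: [0.6327, -0.2487, 0.1276]
ee_rot: [-0.036, 0.706, 0.034, 0.707]
ft_force: [0.8, 0.8, -1.4]
grip_width: 1.001
[ 0.63272027 -0.24865447  0.12758093] [[ 0.001 -0.099  0.995]
 [-0.002  0.995  0.099]
 [-1.    -0.002  0.001]]
0.67 [ 0.636 -0.246  0.002]
```

View pics/s1.png

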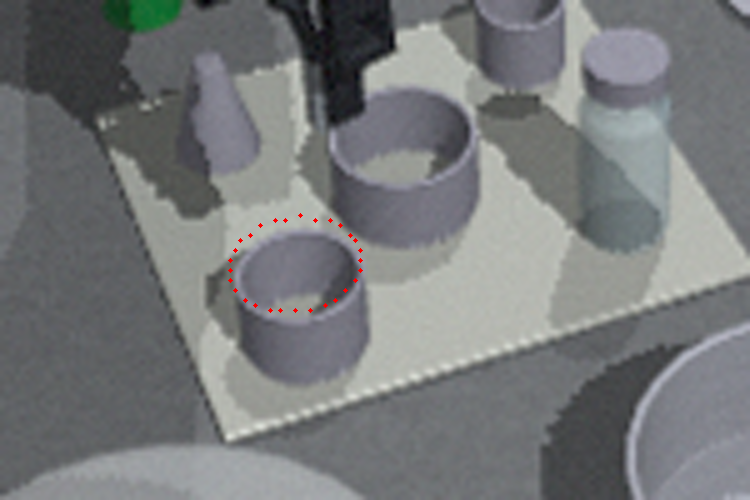

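The crop shows the free ring standing at (303,278) and the open gripper above it, clear of the others. The estimates spread over x 0.634–0.643, so I take (0.637, -0.2485). The fingers tolerate ±14 mm.

```bash
python3 -m crank '[[0,[0.4,0,-2.5],[0,0,0]],[0,[0,0,-2.5],[0,0,0]],[0,[0,0,-2.5],[0,0,0]],[0,[0,0,-2],[0,0,0]],[0,[0,0,-1.2],[0,0,0]],[0,[0,0,-0.7],[0,0,0]],[0,[0,0,0],[0,0,0]]]' && python3 -m crank '[[0.3,[0,0,0],[0,0,0]],[0.5,[0,0,0],[0,0,0]],[0.6,[0,0,0],[0,0,0]],[0.6,[0,0,0],[0,0,0]],[0.6,[0,0,0],[0,0,0]],[0.6,[0,0,0],[0,0,0]],[0.6,[0,0,0],[0,0,0]],[0.6,[0,0,0],[0,0,0]]]' 30
```

```text
clock: 4.08
position: [0.6368, -0.2445, 0.0145]
ee_rot: [-0.037, 0.706, 0.037, 0.706]
ft_force: [0.3, -0.2, -0.5]
grip_width: 1.0
clock: 4.75
position: [0.6376, -0.2454, 0.0168]
ee_rot: [-0.036, 0.705, 0.036, 0.707]
ft_force: [-2.3, 1.5, 8.9]
grip_width: 0.614
```

```bash
python3 -m crank '[[0.6,[0,0,0.4],[0,0,0]],[0.7,[0,0,0.2],[0,0,0]],[0.8,[0,0,0],[0,0,0]],[0.8,[0,0,0],[0,0,0]],[0.8,[0,0,0],[0,0,0]],[0.8,[0,0,0],[0,0,0]]]' 30
python3 - <<'E'
from h import *
c=[]
for n in("top","scene"):
    p=viewer.camera(n)
    s=telemetry.get_obs(); u=px(p,[.6375,-.246,.03]).astype(int)
    c.append(cv2.resize(p["frame"][u[1]-40:u[1]+40,u[0]-40:u[0]+40,::-1],(400,400),interpolation=cv2.INTER_CUBIC))
    for r in mark_of("cutter_middle",p)[:2]: print(n,r["conf"],W(p,r["location"]).round(3))
cv2.imwrite("pics/g1.png",np.hstack(c))
E
```

```text
clock: 5.25
position: [0.6365, -0.245, 0.0202]
ee_rot: [-0.036, 0.706, 0.036, 0.706]
ft_force: [0.1, -1.4, -1.5]
grip_width: 0.608
scene 0.8 [ 0.638 -0.25   0.008]
```

View pics/g1.png

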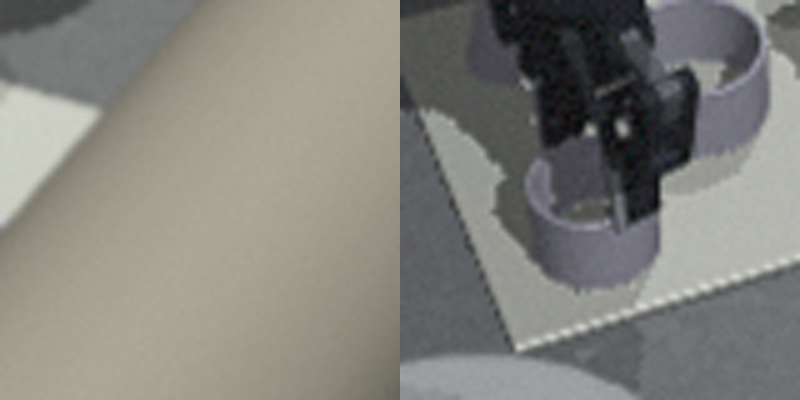

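The crop shows the ring held at about (595,190), with the near finger about 6 mm to the +y side of its middle. I'll open, shift and grip again.

```bash
python3 -m crank '[[0.6,[0,0,-0.3],[0,0,0]],[0.3,[0,0,0],[0,0,0]],[0.2,[0,0,0],[0,0,0]],[0.2,[0,0,0],[0,0,0]],[0.2,[0,-0.5,0],[0,0,0]],[0.2,[0,0,0],[0,0,0]],[0.4,[0,0,0.2],[0,0,0]],[0.6,[0,0,0],[0,0,0]],[0.7,[0,0,0],[0,0,0]],[0.8,[0,0,0],[0,0,0]],[0.8,[0,0,0],[0,0,0]],[0.8,[0,0,0],[0,0,0]]]' 30 && python3 -m crank '[[0.8,[0,0,0.5],[0,0,0]],[0.8,[0,0,2],[0,0,0]],[0.8,[0,0,3],[0,0,0]],[0.8,[0,0,4],[0,0,0]],[0.8,[0,0,2],[0,0,0]],[0.8,[0,0,0],[0,0,0]]]'
python3 - <<'E'
from h import *
c=[]
p=viewer.camera("scene")
s=telemetry.get_obs(); u=px(p,s["position"]).astype(int)
c=cv2.resize(p["frame"][u[1]-40:u[1]+40,u[0]-40:u[0]+40,::-1],(480,480),interpolation=cv2.INTER_CUBIC)
for r in mark_of("cutter_middle",p)[:2]: print(r["conf"],W(p,r["location"]).round(3))
cv2.imwrite("pics/g2.png",c)
E
```

```text
clock: 6.45
position: [0.6365, -0.2498, 0.0193]
ee_rot: [-0.036, 0.706, 0.037, 0.706]
ft_force: [-0.6, -0.4, -0.5]
grip_width: 0.196
clock: 6.95
position: [0.639, -0.2515, 0.1408]
ee_rot: [-0.037, 0.703, 0.035, 0.709]
ft_force: [0.1, -0.3, 0.7]
grip_width: 0.199
0.78 [ 0.636 -0.247 -0.   ]
```

View pics/g2.png

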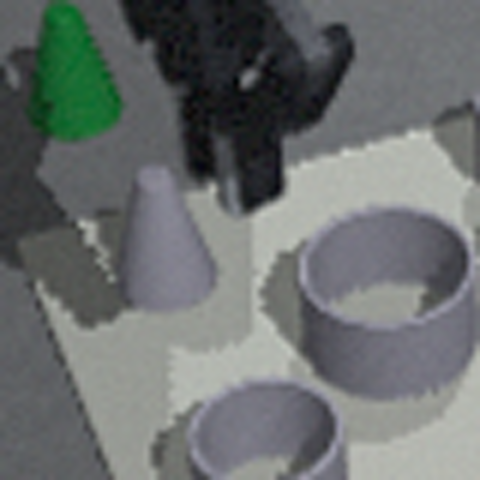

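The regrip missed: opening is 0.196, and the ring still stands at the lower middle of the crop. I'll check the camera model (distortion keys) and the ring's current position.

```bash
python3 - <<'E'
from h import *
s=telemetry.get_obs()
print(s["position"],s["grip_width"])
for n in("scene","top"):
    p=viewer.camera(n); print(n,[k for k in p],{k:p[k] for k in p if k not in("frame",)})
    print("tcp px",px(p,s["position"]))
    for t in("cutter_middle","cutter_large"):
      for r in mark_of(t,p)[:1]+spot_in(t,p)[:1]: print(t,round(r["conf"],2),W(p,r["location"]).round(3),px(p,W(p,r["location"])))
    cv2.imwrite(f"pics/{n}2.png",p["frame"][:,:,::-1])
a=cv2.imread("pics/scene0.png");b=cv2.imread("pics/scene2.png")
# ring shift between start and now: template match of lower ring part
T=a[250:278,172:208];r=cv2.matchTemplate(b[230:300,150:230],T,cv2.TM_CCOEFF_NORMED);_,m,_,l=cv2.minMaxLoc(r);print("ring shift",l[0]+150-172,l[1]+230-250,m)
E
```

```text
[ 0.63709556 -0.25017174  0.13565129] 0.20131295382979378
scene ['frame', 'intrinsics', 'cam_to_world', 'shot'] {'intrinsics': array([[496.7346201 ,   0.        , 253.73336338],
       [  0.        , 496.7346201 , 194.2330566 ],
       [  0.        ,   0.        ,   1.        ]]), 'cam_to_world': array([[ 0.52383997, -0.54290838,  0.6563857 ,  1.33620814],
       [ 0.85179008,  0.32776915, -0.40868209, -0.52439952],
       [ 0.00673395,  0.77318684,  0.63414255,  0.81778441],
       [ 0.        ,  0.        ,  0.        ,  1.        ]]), 'shot': 9}
tcp px [186. 223.]
cutter_middle 0.62 [ 0.637 -0.246  0.002] [192. 267.]
cutter_middle 0.87 [ 0.643 -0.248  0.027] [192. 261.]
cutter_large 0.62 [ 0.584 -0.172  0.003] [211. 240.]
cutter_large 0.63 [ 0.588 -0.173  0.024] [211. 234.]
top ['frame', 'intrinsics', 'cam_to_world', 'shot'] {'intrinsics': array([[385.50510907,   0.        , 254.84552418],
       [  0.        , 385.50510907, 196.84287344],
       [  0.        ,   0.        ,   1.        ]]), 'cam_to_world': array([[ 0.14870779,  0.96525037, -0.21489   ,  0.38163366],
       [-0.98887092,  0.1461427 , -0.02786782, -0.04824627],
       [ 0.00450518,  0.21664263,  0.97624058,  0.89798391],
       [ 0.        ,  0.        ,  0.        ,  1.        ]]), 'shot': 10}
tcp px [369. 172.]
cutter_large 0.51 [ 0.582 -0.171  0.003] [317. 205.]
cutter_large 0.69 [ 0.602 -0.149  0.031] [311. 193.]
ring shift 0 0 0.9570006132125854
```

```bash
python3 -m crank '[[0,[0,0,0],[0,0,0]],[0,[0,0,0],[0,0,0]],[0,[0,0,0],[0,0,0]],[0,[0,0,0],[0,0,0]],[0,[0,0,-3],[0,0,0]],[0,[0,0,-3],[0,0,0]],[0,[0,0,-3],[0,0,0]],[0,[0,0,-2],[0,0,0]],[0,[0,0,-1],[0,0,0]],[0,[0,0,0],[0,0,0]],[0,[0,0,0],[0,0,0]]]' 30
python3 - <<'E'
from h import *
p=viewer.camera("scene");s=telemetry.get_obs();P=s["position"];print(P,s["ft_force"])
a=cv2.resize(p["frame"][210:290,145:245,::-1],None,fx=8,fy=7.5,interpolation=cv2.INTER_CUBIC);a=cv2.resize(p["frame"][210:285,145:245,::-1],None,fx=8,fy=8,interpolation=cv2.INTER_CUBIC)
for w,c in(((0,0,0),(0,0,255)),((.042,.004,.013),(0,255,0)),((-.042,-.004,.013),(255,0,0)),((.042,.004,.032),(0,255,255))):
    K=p["intrinsics"]; q=np.linalg.inv(p["cam_to_world"])@np.r_[P+w,1]; q=K@[q[0],-q[1],-q[2]];q=(q[:2]/q[2]-[145,210]+.5)*8
    cv2.circle(a,tuple(int(k) for k in q),4,c,-1)
cv2.imwrite("pics/g3.png",a)
E
```

```text
clock: 8.47
position: [0.637, -0.2503, 0.0152]
ee_rot: [-0.037, 0.706, 0.036, 0.706]
ft_force: [0.0, 0.1, 0.5]
grip_width: 1.001
[ 0.63755752 -0.25057538  0.01611094] [0.38613423 0.0566482  0.72892512]
```

View pics/g3.png

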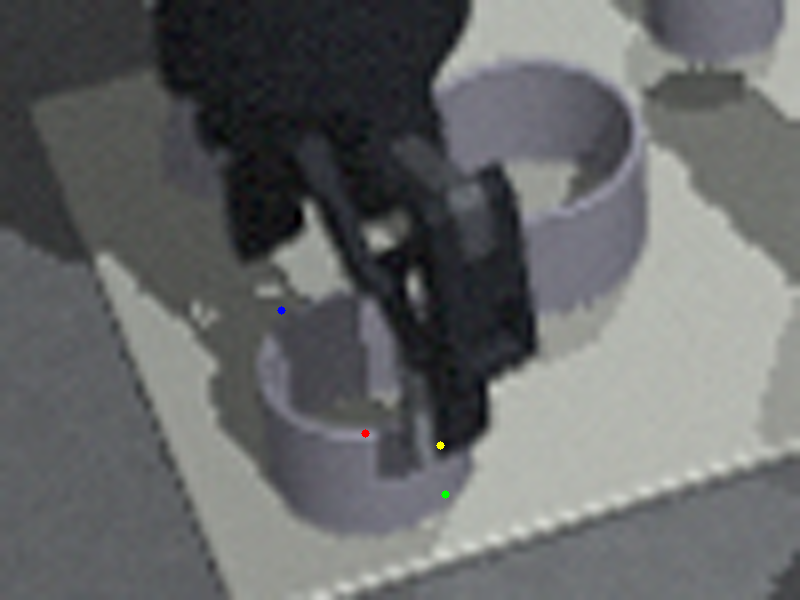

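The crop shows the open fingers straddling the ring, but the tips, at (440,455) and (260,255), only just reach rim height. They are about 16 mm higher than the stated TCP suggests, and 6 mm too far towards -x. That explains the miss. I'll go lower in small steps and watch the force.

```bash
python3 -m crank '[[0,[0.5,0,-0.5],[0,0,0]],[0,[0,0,-0.5],[0,0,0]],[0,[0,0,-0.5],[0,0,0]],[0,[0,0,0],[0,0,0]],[0,[0,0,0],[0,0,0]]]' && python3 -m crank '[[0.2,[0,0,0],[0,0,0]],[0.3,[0,0,0],[0,0,0]],[0.4,[0,0,0],[0,0,0]],[0.5,[0,0,0],[0,0,0]],[0.6,[0,0,0],[0,0,0]],[0.6,[0,0,0],[0,0,0]],[0.6,[0,0,0],[0,0,0]]]' 30
```

```text
clock: 8.93
position: [0.6414, -0.25, -0.0009]
ee_rot: [-0.036, 0.706, 0.036, 0.706]
ft_force: [0.3, 0.1, 0.6]
grip_width: 0.998
clock: 9.52
position: [0.6417, -0.2503, 0.0002]
ee_rot: [-0.036, 0.706, 0.036, 0.706]
ft_force: [-2.0, -0.4, 6.1]
grip_width: 0.649
```

```bash
python3 -m crank '[[0.8,[0,0,0],[0,0,0]],[0.8,[0,0,0.3],[0,0,0]],[0.8,[0,0,0.7],[0,0,0]],[0.8,[0,0,2],[0,0,0]],[0.8,[0,0,3],[0,0,0]],[0.8,[0,0,3],[0,0,0]],[0.8,[0,0,3],[0,0,0]],[0.8,[0,0,2],[0,0,0]],[0.8,[0,0,0],[0,0,0]],[0.8,[0,0,0],[0,0,0]]]' 35
python3 - <<'E'
from h import *
p=viewer.camera("scene");s=telemetry.get_obs();P=s["position"];u=px(p,P).astype(int);print(P,s["ft_force"],u)
for r in mark_of("cutter_middle",p)[:2]: print(r["conf"],W(p,r["location"]).round(3))
a=cv2.resize(p["frame"][u[1]-35:u[1]+40,u[0]-50:u[0]+50,::-1],None,fx=8,fy=8,interpolation=cv2.INTER_CUBIC)
cv2.circle(a,(404,284),4,(0,0,255),-1)
cv2.imwrite("pics/g4.png",a)
E
```

```text
clock: 10.35
position: [0.6423, -0.2503, 0.1409]
ee_rot: [-0.037, 0.705, 0.036, 0.707]
ft_force: [0.5, 0.3, -2.6]
grip_width: 0.651
[ 0.6415708  -0.24982267  0.1392369 ] [ 0.03381748 -0.04670546 -1.67864195] [187 223]
0.8 [ 0.645 -0.243  0.146]
```

View pics/g4.png

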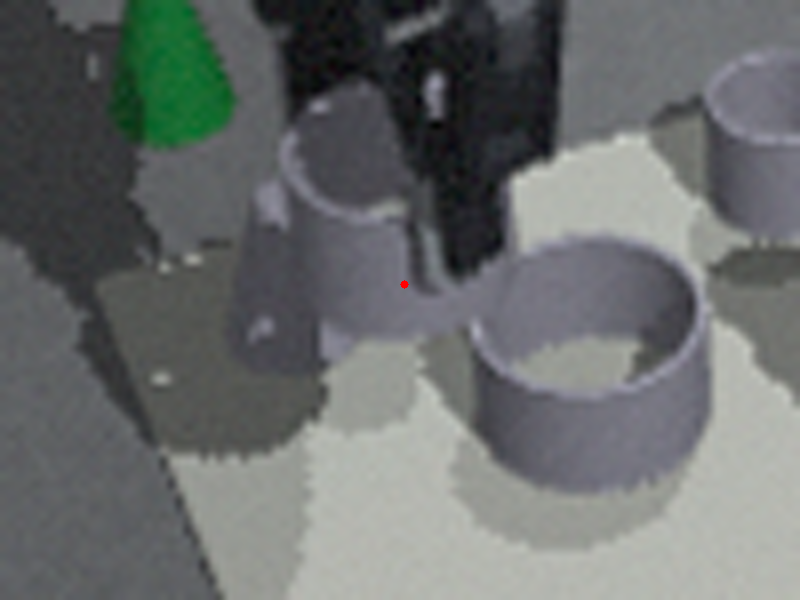

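Held: the ring hangs upright in the fingers at (400,220), clear of the board. Its base is about 6 mm above the TCP. Carrying it to the gauge at (0.566, 0.204).

```bash
python3 -m crank '[[0.8,[-0.6,3.5,0],[0,0,0]],[0.8,[-0.6,3.8,0],[0,0,0]],[0.8,[-0.6,3.8,0],[0,0,0]],[0.8,[-0.6,3.8,0],[0,0,0]],[0.8,[-0.6,3.8,0],[0,0,0]],[0.8,[-0.6,3.8,0],[0,0,0]],[0.8,[-0.7,3.8,0],[0,0,0]],[0.8,[-0.7,3.8,0],[0,0,0]],[0.8,[-0.7,3.8,0],[0,0,0]],[0.8,[-0.7,3.8,0],[0,0,0]],[0.8,[-0.7,3.8,0],[0,0,0]],[0.8,[-0.5,3.5,0],[0,0,0]]]' && python3 -m crank '[[0.8,[0,0,-3],[0,0,0]],[0.8,[0,0,-2],[0,0,0]],[0.8,[0,0,0],[0,0,0]],[0.8,[0,0,0],[0,0,0]]]'
python3 - <<'E'
from h import *
p=viewer.camera("scene");s=telemetry.get_obs();P=s["position"];print(P)
for t in("cutter_middle","jaw_face","anvil_face","lever_pad","gauge"):
  for r in mark_of(t,p)[:2]: print(t,round(r["conf"],2),W(p,r["location"]).round(3))
E
```

```text
clock: 11.45
position: [0.5638, 0.2023, 0.1381]
ee_rot: [-0.037, 0.707, 0.037, 0.705]
ft_force: [1.1, 0.7, -0.1]
grip_width: 0.648
clock: 11.78
position: [0.5644, 0.1991, 0.088]
ee_rot: [-0.037, 0.707, 0.036, 0.705]
ft_force: [0.3, -0.5, 0.2]
grip_width: 0.645
[0.56561004 0.19925576 0.08949052]
cutter_middle 0.63 [0.563 0.201 0.092]
jaw_face 0.59 [0.57  0.154 0.026]
anvil_face 0.46 [0.561 0.258 0.027]
lever_pad 0.64 [0.56  0.26  0.026]
lever_pad 0.62 [0.474 0.131 0.079]
gauge 0.96 [ 0.569  0.182 -0.   ]
```

```bash
python3 -m crank '[[0.8,[0,0.5,-2],[0,0,0]],[0.8,[0,0,-2],[0,0,0]],[0.8,[0,0,-2],[0,0,0]],[0.8,[0,0,-1],[0,0,0]],[0.8,[0,0,-0.6],[0,0,0]],[0.8,[0,0,-0.4],[0,0,0]],[0.8,[0,0,-0.3],[0,0,0]],[0.8,[0,0,0],[0,0,0]],[0.8,[0,0,0],[0,0,0]]]'
```

```text
clock: 12.83
position: [0.5662, 0.2051, 0.0072]
ee_rot: [-0.036, 0.706, 0.037, 0.707]
ft_force: [-0.4, 0.4, -0.6]
grip_width: 0.647
```

```bash
python3 -m crank '[[0.8,[0,0,-0.2],[0,0,0]],[0.8,[0,0,-0.1],[0,0,0]],[0.8,[0,0,-0.1],[0,0,0]],[0.8,[0,0,0],[0,0,0]]]'
```

```text
clock: 13.17
position: [0.5656, 0.2049, 0.0024]
ee_rot: [-0.036, 0.706, 0.036, 0.706]
ft_force: [-0.7, -0.1, -2.2]
grip_width: 0.644
```

```bash
python3 -m crank '[[0.8,[0,0,-0.1],[0,0,0]],[0.8,[0,0,-0.1],[0,0,0]],[0.8,[0,0,0],[0,0,0]]]'
```

```text
clock: 13.42
position: [0.5658, 0.205, 0.0021]
ee_rot: [-0.036, 0.706, 0.037, 0.706]
ft_force: [-7.9, -2.3, 16.5]
grip_width: 0.646
```

Contact at TCP z = 0.002, as expected. I'll ease off, release and rise.

```bash
python3 -m crank '[[0.8,[0,0,0.15],[0,0,0]],[0.3,[0,0,0],[0,0,0]],[0.2,[0,0,0],[0,0,0]],[0.1,[0,0,0],[0,0,0]],[0.0,[0,0,0],[0,0,0]],[0,[0,0,0],[0,0,0]],[0,[0,0,0],[0,0,0]],[0,[0,0,1],[0,0,0]],[0,[0,0,3],[0,0,0]],[0,[0,0,4],[0,0,0]],[0,[0,0,4],[0,0,0]],[0,[0,0,2],[0,0,0]]]' && python3 -m crank '[[1,[0.5,-4,0],[0,0,0]],[1,[0.5,-4,0],[0,0,0]],[1,[0.3,-3.5,0],[0,0,0]],[1,[0,-1,0],[0,0,0]],[1,[0,0,0],[0,0,0]],[1,[0,0,0],[0,0,0]]]'
python3 - <<'E'
from h import *
p=viewer.camera("scene");s=telemetry.get_obs();P=s["position"];print(P,s["grip_width"],px(p,P))
for t in("cutter_middle","jaw_face","anvil_face","lever_pad"):
  for r in mark_of(t,p)[:2]: print(t,round(r["conf"],2),W(p,r["location"]).round(3))
a=cv2.resize(p["frame"][130:230,270:390,::-1],None,fx=6,fy=6,interpolation=cv2.INTER_CUBIC)
cv2.imwrite("pics/p1.png",a)
E
```

```text
clock: 14.42
position: [0.5675, 0.2051, 0.1478]
ee_rot: [-0.035, 0.704, 0.037, 0.708]
ft_force: [0.2, -0.2, 0.8]
grip_width: 0.996
clock: 14.92
position: [0.5788, 0.0798, 0.1426]
ee_rot: [-0.036, 0.706, 0.036, 0.706]
ft_force: [-0.4, 0.9, 0.2]
grip_width: 0.144
[0.57863502 0.08113673 0.14237809] 0.057867450944456104 [302. 157.]
cutter_middle 0.91 [0.565 0.211 0.004]
jaw_face 0.89 [0.572 0.156 0.024]
anvil_face 0.69 [0.56  0.256 0.024]
lever_pad 0.66 [0.475 0.133 0.078]
```

View pics/p1.png

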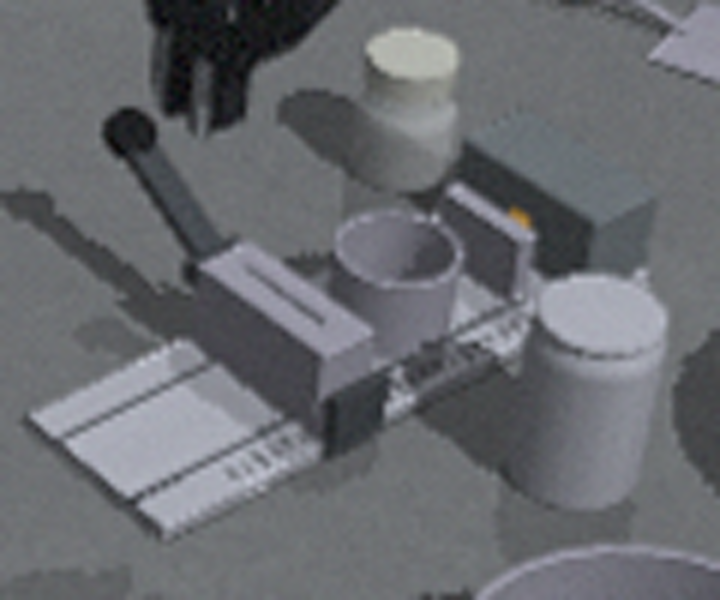

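The crop shows the ring standing between the jaw and the anvil plate at (400,290), and the lever raised. The shut fingers wait at (205,120) behind the jaw. Descending behind the jaw.

```bash
python3 -m crank '[[1,[0,0,-4],[0,0,0]],[1,[0,0,-4],[0,0,0]],[1,[0,0,-3],[0,0,0]],[1,[0,0,-1.5],[0,0,0]],[1,[0,0,-0.5],[0,0,0]],[1,[0,0,0],[0,0,0]],[1,[0,0,0],[0,0,0]]]' && python3 -m crank '[[1,[-0.1,1,0],[0,0,0]],[1,[-0.1,1,0],[0,0,0]],[1,[0,0.3,0],[0,0,0]],[1,[0,0.3,0],[0,0,0]],[1,[0,0,0],[0,0,0]]]'
```

```text
clock: 15.75
position: [0.5794, 0.0804, 0.013]
ee_rot: [-0.037, 0.706, 0.037, 0.707]
ft_force: [-0.6, 0.5, 0.5]
grip_width: 0.0
clock: 16.17
position: [0.5768, 0.1074, 0.0124]
ee_rot: [-0.037, 0.706, 0.037, 0.706]
ft_force: [-0.4, 0.1, -0.2]
grip_width: 0.001
```

```bash
python3 -m crank '[[1,[0,0.3,0],[0,0,0]],[1,[0,0.3,0],[0,0,0]],[1,[0,0,0],[0,0,0]]]'; python3 -m crank '[[1,[0,0.3,0],[0,0,0]],[1,[0,0.3,0],[0,0,0]],[1,[0,0,0],[0,0,0]]]'
```

```text
clock: 16.42
position: [0.5767, 0.1126, 0.012]
ee_rot: [-0.036, 0.706, 0.037, 0.706]
ft_force: [-0.3, 0.6, 0.4]
grip_width: 0.003
clock: 16.67
position: [0.5765, 0.1169, 0.0119]
ee_rot: [-0.037, 0.706, 0.036, 0.706]
ft_force: [-0.5, -2.4, 0.8]
grip_width: -0.002
```

```bash
python3 -m crank '[[1,[0,0.3,0],[0,0,0]],[1,[0,0.5,0],[0,0,0]],[1,[-0.1,0.5,0],[0,0,0]],[1,[0,0.5,0],[0,0,0]],[1,[-0.1,0.5,0],[0,0,0]],[1,[0,0.5,0],[0,0,0]],[1,[-0.1,0.5,0],[0,0,0]],[1,[0,0.4,0],[0,0,0]],[1,[0,0,0],[0,0,0]]]'
python3 - <<'E'
from h import *
for n in("scene","top"):
  p=viewer.camera(n);s=telemetry.get_obs();P=s["position"];print(n,P,s["ft_force"])
  for t in("cutter_middle","jaw_face","anvil_face"):
    for r in mark_of(t,p)[:1]: print(t,round(r["conf"],2),W(p,r["location"]).round(4))
E
```

```text
clock: 17.42
position: [0.5733, 0.1541, 0.0118]
ee_rot: [-0.037, 0.707, 0.036, 0.706]
ft_force: [-1.4, -2.7, 2.2]
grip_width: -0.003
scene [0.57339359 0.15412016 0.01179987] [-1.69439834 -3.23331497  1.05719723]
cutter_middle 0.57 [0.5678 0.2235 0.0075]
jaw_face 0.74 [0.5644 0.1971 0.0224]
anvil_face 0.47 [0.5621 0.2591 0.025 ]
top [0.57339675 0.15420481 0.01178417] [-2.05360777 -3.95043037  0.20845401]
cutter_middle 0.42 [0.5626 0.2218 0.0054]
jaw_face 0.9 [0.5673 0.1939 0.0241]
anvil_face 0.4 [0.5688 0.1958 0.0232]
```

```bash
for i in 1; do python3 -m crank '[[1,[0,0.2,0],[0,0,0]],[1,[0,0.2,0],[0,0,0]],[1,[0,0.2,0],[0,0,0]],[1,[0,0,0],[0,0,0]],[1,[0,0,0],[0,0,0]]]'; done; python3 -m crank '[[1,[0,0.15,0],[0,0,0]],[1,[-0.1,0.15,0],[0,0,0]],[1,[0,0,0],[0,0,0]],[1,[0,0,0],[0,0,0]]]'
python3 - <<'E'
from h import *
for n in("scene","top"):
  p=viewer.camera(n);s=telemetry.get_obs();P=s["position"];print(n,P,s["ft_force"])
  for t in("cutter_middle","jaw_face","anvil_face"):
    for r in mark_of(t,p)[:1]: print(t,round(r["conf"],2),W(p,r["location"]).round(4))
  if n=="top": cv2.imwrite("pics/t3.png",cv2.resize(p["frame"][145:245,95:245,::-1],None,fx=5,fy=5,interpolation=cv2.INTER_CUBIC))
  else: cv2.imwrite("pics/s3.png",cv2.resize(p["frame"][130:230,280:380,::-1],None,fx=6,fy=6,interpolation=cv2.INTER_CUBIC))
a=cv2.resize(cv2.imread("pics/t3.png"),(450,300));b=cv2.resize(cv2.imread("pics/s3.png"),(300,300));cv2.imwrite("pics/j.png",np.hstack([a,b]))
cv2.imwrite("pics/s3.png",cv2.imread("pics/s3.png"))
E
```

```text
clock: 18.23
position: [0.5731, 0.16, 0.0117]
ee_rot: [-0.037, 0.707, 0.036, 0.706]
ft_force: [-3.7, -4.9, 1.6]
grip_width: -0.0
clock: 18.57
position: [0.5728, 0.1627, 0.0117]
ee_rot: [-0.036, 0.706, 0.036, 0.706]
ft_force: [-0.0, -6.3, -1.4]
grip_width: 0.001
scene [0.57275341 0.16270284 0.01172954] [ 0.2771498  -4.93744286 -1.85551859]
cutter_middle 0.73 [0.5674 0.23   0.0089]
jaw_face 0.85 [0.5646 0.2059 0.0265]
anvil_face 0.45 [0.6774 0.2142 0.0036]
top [0.57275613 0.16272945 0.01173715] [-0.18304473 -6.35894666 -0.919601  ]
cutter_middle 0.66 [0.5679 0.2338 0.0063]
jaw_face 0.88 [0.5689 0.2014 0.0253]
anvil_face 0.67 [ 0.5793 -0.1641 -0.0039]
```

```bash
python3 -m crank '[[1,[0,0.15,0],[0,0,0]],[1,[0,0.15,0],[0,0,0]],[1,[0,0,0],[0,0,0]],[1,[0,0,0],[0,0,0]]]'
cat > an.py <<'E'
from h import *
def up(i): return cv2.resize(i,None,fx=8,fy=8,interpolation=cv2.INTER_CUBIC)
def m(a,b,x0,y0,x1,y1,s=7):
    r=cv2.matchTemplate(up(b[y0-s:y1+s,x0-s:x1+s]),up(a[y0:y1,x0:x1]),cv2.TM_CCOEFF_NORMED);_,v,_,l=cv2.minMaxLoc(r)
    return (l[0]/8-s,l[1]/8-s,round(v,2))
a=cv2.imread("pics/scene0.png");at=cv2.imread("pics/top0.png")
for n,A,boxes in(("scene",a,dict(anvil=(349,162,362,176),housing=(362,155,380,170))),("top",at,dict(anvil=(124,168,140,183),housing=(101,165,118,200)))):
  p=viewer.camera(n);b=p["frame"][:,:,::-1].copy();s=telemetry.get_obs()
  for k,q in boxes.items(): print(n,k,m(A,b,*q))
  print("anvil px per 8mm",px(p,[.5603,.263,.044])*1.-px(p,[.561,.255,.044]), px(p,[.562-.0093*4,.255+.0996*4,.044])/50-px(p,[.562,.255,.044])/50)
  for t in("cutter_middle","jaw_face"):
    for r in mark_of(t,p)[:1]: print(t,round(r["conf"],2),W(p,r["location"]).round(4))
  cv2.imwrite(f"pics/{n}3.png",b)
print(s["position"],s["ft_force"])
a=cv2.resize(cv2.imread("pics/top3.png")[150:220,95:200],None,fx=5,fy=5,interpolation=2);b=cv2.resize(cv2.imread("pics/scene3.png")[130:210,300:390],(394,350),interpolation=2)
cv2.imwrite("pics/j.png",cv2.resize(np.hstack([a,b[:,:270]]),(795,350)))
E
python3 an.py
```

```text
clock: 19.3
position: [0.5726, 0.1652, 0.0117]
ee_rot: [-0.037, 0.706, 0.035, 0.706]
ft_force: [-1.5, -7.4, 1.3]
grip_width: 0.002
scene anvil (0.875, -0.25, 0.81)
scene housing (0.0, 0.0, 0.99)
anvil px per 8mm [ 2. -1.] [ 1.88 -0.92]
cutter_middle 0.68 [0.5643 0.2366 0.0071]
jaw_face 0.95 [0.5665 0.2033 0.0255]
top anvil (-1.125, 1.0, -0.2)
top housing (-7.0, 3.125, 0.27)
anvil px per 8mm [-4. -1.] [-3.48 -0.18]
cutter_middle 0.38 [0.5635 0.2354 0.0024]
jaw_face 0.58 [0.5677 0.2068 0.0232]
[0.57253751 0.16527646 0.01171152] [-1.28148518 -6.66819378  0.95493264]
```

View pics/j.png

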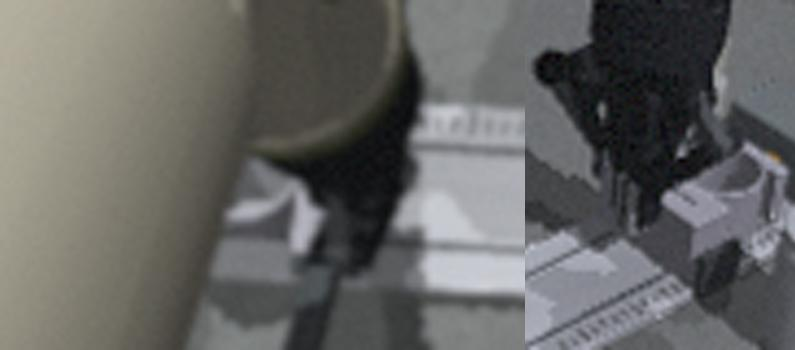

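The picture shows the jaw against the ring, and the ring against the anvil plate at (750,170). The anvil is partly in: an estimate of 3 mm from the picture match and about 6 mm from the jaw position. Pushing 3 mm more.

```bash
python3 -m crank '[[1,[0,0.1,0],[0,0,0]],[1,[0,0.1,0],[0,0,0]],[1,[0,0.1,0],[0,0,0]],[1,[0,0,0],[0,0,0]],[1,[0,0,0],[0,0,0]],[1,[0,0,0],[0,0,0]]]'
python3 an.py | grep -v -e "top anv" -e "top hous" -e per; python3 - <<'E'
import cv2
exec(open('an.py').read().split("a=cv2")[0])
a=cv2.imread("pics/scene0.png");b=cv2.imread("pics/scene3.png")
for q in((351,162,362,172),(353,163,362,178),(347,158,364,170)): print(m(a,b,*q))
E
```

```text
clock: 20.1
position: [0.5723, 0.1678, 0.0117]
ee_rot: [-0.037, 0.707, 0.035, 0.706]
ft_force: [-2.8, -8.7, 2.2]
grip_width: 0.004
scene anvil (1.5, -0.625, 0.75)
scene housing (0.0, 0.0, 0.99)
cutter_middle 0.53 [0.5678 0.2376 0.0074]
jaw_face 0.6 [0.5636 0.2058 0.0201]
cutter_middle 0.58 [0.5641 0.2383 0.004 ]
jaw_face 0.6 [0.5692 0.2093 0.0262]
[0.57231197 0.16782659 0.01170929] [-1.35817578 -8.91832394  2.17834463]
(1.375, -0.625, 0.85)
(1.625, -0.125, 0.84)
(2.875, 0.5, 0.8)
```

The estimates average about 8 mm (5 to 10), and the push force of 8.8 N matches 6 N drag plus 2.6 N spring. Backing off and going over to the lever pad.

```bash
python3 -m crank '[[1,[0,-0.5,0],[0,0,0]],[1,[0.1,-1,0],[0,0,0]],[1,[0.1,-1,0],[0,0,0]],[1,[0,0,3],[0,0,0]],[1,[0,0,4],[0,0,0]],[1,[0,0,4],[0,0,0]],[1,[0,0,2],[0,0,0]],[1,[-3.5,1,0],[0,0,0]],[1,[-3.5,1.5,0],[0,0,0]],[1,[-3.3,1.5,0],[0,0,0]],[1,[0,0,0],[0,0,0]]]'
python3 - <<'E'
from h import *
p=viewer.camera("scene");s=telemetry.get_obs();print(s["position"],px(p,s["position"]))
for t in("cutter_middle","jaw_face","anvil_face","lever_pad"):
    for r in mark_of(t,p)[:2]: print(t,round(r["conf"],2),W(p,r["location"]).round(4))
b=p["frame"][:,:,::-1];cv2.imwrite("pics/scene4.png",b)
exec(open('an.py').read().split("a=cv2")[0].split("\n",1)[1])
a=cv2.imread("pics/scene0.png")
for q in((351,162,362,172),(353,163,362,178),(347,158,364,170)): print(m(a,b,*q))
E
```

```text
clock: 21.32
position: [0.4667, 0.1879, 0.1418]
ee_rot: [-0.037, 0.707, 0.039, 0.705]
ft_force: [0.5, 0.8, 0.1]
grip_width: -0.002
[0.46935884 0.18671173 0.14228077] [310. 124.]
cutter_middle 0.71 [0.5695 0.1821 0.0022]
cutter_middle 0.61 [0.5659 0.238  0.0049]
jaw_face 0.76 [0.5647 0.2063 0.0236]
anvil_face 0.43 [0.5612 0.2652 0.0257]
lever_pad 0.68 [0.4715 0.1903 0.0788]
(1.125, -0.75, 0.85)
(1.625, -0.125, 0.84)
(0.875, -0.875, 0.87)
```

```bash
python3 -m crank '[[1,[0,0,-2.5],[0,0,0]],[1,[0,0,-2],[0,0,0]],[1,[0,0,-1],[0,0,0]],[1,[0,0,-0.5],[0,0,0]],[1,[0,0,-0.5],[0,0,0]],[1,[0,0,0],[0,0,0]]]'; python3 -m crank '[[1,[-0.1,0,-0.5],[0,0,0]],[1,[-0.1,0,-0.5],[0,0,0]],[1,[0,0,0],[0,0,0]]]'; python3 -m crank '[[1,[-0.1,0,-0.5],[0,0,0]],[1,[-0.1,0,-0.5],[0,0,0]],[1,[0,0,0],[0,0,0]]]'
```

```text
clock: 22.07
position: [0.472, 0.1846, 0.0767]
ee_rot: [-0.036, 0.706, 0.036, 0.706]
ft_force: [-0.5, 0.1, 0.6]
grip_width: -0.003
clock: 22.32
position: [0.4692, 0.1849, 0.0665]
ee_rot: [-0.037, 0.706, 0.036, 0.706]
ft_force: [-0.7, -0.8, 0.2]
grip_width: -0.004
clock: 22.57
position: [0.467, 0.1849, 0.0561]
ee_rot: [-0.037, 0.706, 0.036, 0.706]
ft_force: [0.5, -0.3, -0.1]
grip_width: 0.003
```

```bash
python3 -m crank '[[1,[-0.1,0,-0.3],[0,0,0]],[1,[-0.1,0,-0.3],[0,0,0]],[1,[0,0,0],[0,0,0]]]'; python3 -m crank '[[1,[-0.1,0,-0.3],[0,0,0]],[1,[-0.1,0,-0.3],[0,0,0]],[1,[0,0,0],[0,0,0]]]'
python3 - <<'E'
from h import *
p=viewer.camera("scene");s=telemetry.get_obs();print(s["position"],s["ft_force"])
for t in("lever_pad","cutter_middle","jaw_face"):
    for r in mark_of(t,p)[:2]: print(t,round(r["conf"],2),W(p,r["location"]).round(4))
E
```

```text
clock: 22.82
position: [0.4652, 0.1849, 0.0505]
ee_rot: [-0.037, 0.706, 0.036, 0.706]
ft_force: [0.2, 0.5, -0.0]
grip_width: 0.002
clock: 23.07
position: [0.4632, 0.1848, 0.0444]
ee_rot: [-0.037, 0.706, 0.036, 0.706]
ft_force: [-0.1, 0.1, -0.1]
grip_width: 0.006
[0.4633861  0.18488167 0.04466317] [-0.40999559  0.24050387 -0.0107679 ]
lever_pad 0.49 [0.4615 0.184  0.0635]
cutter_middle 0.62 [0.5689 0.2371 0.0073]
jaw_face 0.94 [0.5636 0.2098 0.0224]
```

```bash
python3 -m crank '[[1,[-0.1,0,-0.3],[0,0,0]],[1,[-0.1,0,-0.3],[0,0,0]],[1,[0,0,0],[0,0,0]]]'; python3 -m crank '[[1,[0,0,-0.2],[0,0,0]],[1,[0,0,-0.2],[0,0,0]],[1,[0,0,0],[0,0,0]]]'
python3 - <<'E'
from h import *
p=viewer.camera("scene");s=telemetry.get_obs();print(s["position"],s["ft_force"])
for t in("lever_pad","cutter_middle","jaw_face"):
    for r in mark_of(t,p)[:2]: print(t,round(r["conf"],2),W(p,r["location"]).round(4))
cv2.imwrite("pics/f1.png",cv2.resize(p["frame"][120:210,270:390,::-1],None,fx=6,fy=6,interpolation=2))
E
```

```text
clock: 23.52
position: [0.4612, 0.1848, 0.0384]
ee_rot: [-0.037, 0.706, 0.036, 0.706]
ft_force: [-0.6, -0.7, 0.3]
grip_width: -0.001
clock: 23.77
position: [0.4615, 0.1849, 0.0346]
ee_rot: [-0.036, 0.706, 0.036, 0.706]
ft_force: [0.3, 0.3, 0.3]
grip_width: -0.006
[0.46154661 0.18487726 0.03474795] [-0.64952188 -1.19718196  0.44702082]
lever_pad 0.41 [0.4572 0.1846 0.0556]
cutter_middle 0.7 [0.5655 0.2392 0.0051]
cutter_middle 0.21 [ 0.5823 -0.1723  0.0018]
jaw_face 0.62 [0.5666 0.2077 0.0229]
```

```bash
python3 -m crank '[[1,[0,0,-0.2],[0,0,0]],[1,[0,0,-0.2],[0,0,0]],[1,[0,0,0],[0,0,0]]]'; python3 -m crank '[[1,[0,0,-0.2],[0,0,0]],[1,[0,0,-0.1],[0,0,0]],[1,[0,0,0],[0,0,0]]]'
```

```text
clock: 24.22
position: [0.4615, 0.1849, 0.0306]
ee_rot: [-0.036, 0.706, 0.036, 0.706]
ft_force: [0.0, 0.6, -0.5]
grip_width: 0.002
clock: 24.47
position: [0.4616, 0.1849, 0.0277]
ee_rot: [-0.036, 0.706, 0.036, 0.706]
ft_force: [-0.5, 0.2, -0.5]
grip_width: 0.0
```

```bash
python3 - <<'E'
from h import *
p=viewer.camera("scene");s=telemetry.get_obs();print(s["position"],s["ft_force"],px(p,s["position"]))
for t in("lever_pad",):
    for r in mark_of(t,p)[:2]+spot_in("lever",p)[:1]: print(t,round(r["conf"],2),W(p,r["location"]).round(4),px(p,W(p,r["location"])))
a=cv2.resize(p["frame"][110:205,280:380,::-1],None,fx=6.3,fy=6.3,interpolation=2);cv2.imwrite("pics/f2.png",a)
E
```

```text
[0.46161556 0.18490578 0.02784809] [-0.28468704  0.09740877  0.098048  ] [305. 159.]
lever_pad 0.41 [0.4587 0.1875 0.0492] [306. 152.]
lever_pad 0.62 [0.5787 0.2693 0.0367] [357. 169.]
```

View pics/f2.png

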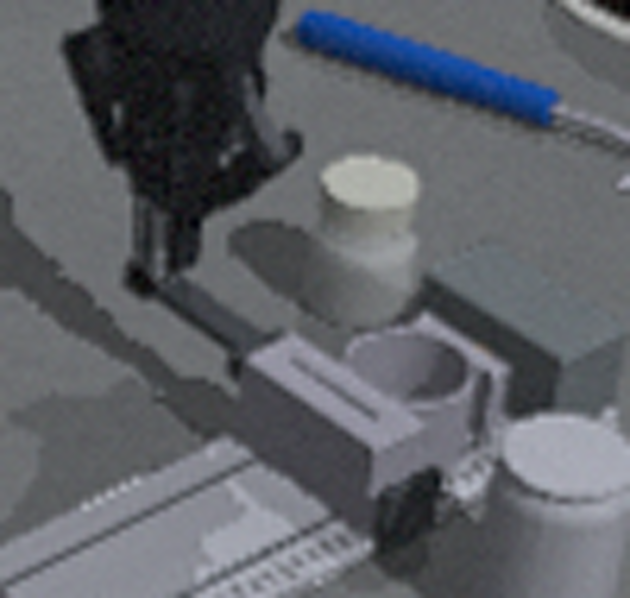

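The fingers press on the pad at (150,275). The lever is nearly parallel to the jaw's top edge, and the ring is nipped between jaw and anvil. Pressing on until the stop is felt.

```bash
python3 -m crank '[[1,[0,0,-0.1],[0,0,0]],[1,[0,0,-0.1],[0,0,0]],[1,[0,0,0],[0,0,0]]]'; python3 -m crank '[[1,[0,0,-0.1],[0,0,0]],[1,[0,0,-0.1],[0,0,0]],[1,[0,0,0],[0,0,0]],[1,[0,0,0],[0,0,0]]]'
```

```text
clock: 24.87
position: [0.4618, 0.185, 0.0264]
ee_rot: [-0.036, 0.706, 0.036, 0.706]
ft_force: [-3.3, -1.0, 7.9]
grip_width: -0.003
clock: 25.2
position: [0.4618, 0.1851, 0.0257]
ee_rot: [-0.036, 0.706, 0.037, 0.706]
ft_force: [-11.2, -3.8, 27.4]
grip_width: -0.002
```

The stop is felt at 27 N. Rising and checking.

```bash
python3 -m crank '[[1,[0,0,0],[0,0,0]],[1,[0,0,0.5],[0,0,0]],[1,[0,0,1],[0,0,0]],[1,[0,0,3],[0,0,0]],[1,[0,0,4],[0,0,0]],[1,[0,0,4],[0,0,0]],[1,[-1,-2,2],[0,0,0]],[1,[-1,-3,0],[0,0,0]],[1,[0,-4,0],[0,0,0]],[1,[0,-4,0],[0,0,0]],[1,[0,-4,0],[0,0,0]],[1,[0,0,0],[0,0,0]]]'
python3 - <<'E'
from h import *
exec(open('an.py').read().split("a=cv2")[0].split("\n",1)[1])
a=cv2.imread("pics/scene0.png")
for n in("scene","top"):
  p=viewer.camera(n)
  for t in("lever_pad","cutter_middle","jaw_face","anvil_face","cutter_small","cutter_large","shaker","nozzle","canister","tub"):
    for r in mark_of(t,p)[:1]: print(n,t,round(r["conf"],2),W(p,r["location"]).round(4))
  if n=="scene":
    b=p["frame"][:,:,::-1]
    print(m(a,b,351,162,362,172),m(a,b,353,163,362,178)); cv2.imwrite("pics/end.png",b)
E
```

```text
clock: 26.2
position: [0.4415, 0.0075, 0.1696]
ee_rot: [-0.033, 0.706, 0.033, 0.707]
ft_force: [0.8, -0.9, -0.6]
grip_width: 0.003
scene lever_pad 0.46 [0.46   0.1844 0.0465]
scene jaw_face 0.56 [0.564  0.2079 0.0251]
scene anvil_face 0.56 [ 0.5025 -0.2304  0.0045]
scene cutter_small 0.69 [ 0.5262 -0.076   0.0014]
scene cutter_large 0.65 [0.4567 0.1866 0.0449]
scene shaker 0.81 [ 0.6517 -0.0972  0.0024]
scene nozzle 0.87 [ 0.5241 -0.371  -0.0039]
scene canister 0.92 [0.6805 0.2134 0.0054]
scene tub 0.85 [ 0.4687  0.2938 -0.0028]
(1.375, -0.625, 0.85) (1.625, -0.125, 0.84)
top anvil_face 0.44 [0.5565 0.262  0.0235]
top cutter_small 0.44 [ 0.5246 -0.0749 -0.0023]
top cutter_large 0.59 [ 0.58   -0.1737  0.0035]
top shaker 0.84 [ 0.6503 -0.0918  0.0044]
top nozzle 0.82 [ 0.3883 -0.2216  0.0015]
top canister 0.55 [ 0.6779  0.2142 -0.0053]
top tub 0.64 [ 0.4662  0.2894 -0.0008]
```

```bash
python3 -c "
from workcell import manip;print(manip.hand_in())"
```

```text
the job is handed in; nothing more can be done
None
```

The middle cutter is nipped between the jaw and the spring anvil with the lock lever down, and I handed the job in at about 26 s of the 69 s allowed. The hand-in gives no verdict.

- **Cutter:** I stood it on the plate between jaw and anvil and let go. In the last picture I viewed, just before the final press, it stood upright against both. In the last check after locking, neither camera's network reported the cutter, so its final position rests on earlier readings.
- **Jaw and anvil:** I slid the jaw shut with the closed fingers. The estimates of how far the anvil is in disagree: 5 mm by picture match, 8 mm by jaw position and 10 mm by cutter position. The 8.8 N push fits about half-way. All are inside 3–13 mm, and the picture match had not changed after locking.
- **Lever:** I pressed it down until a firm stop at 27 N. After I let go, the pad stayed down at about 46 mm height.
- **Bystanders:** The small cutter, shaker, canister and tub, and the large cutter in the top view, were within a few mm of their starts. In the final check the networks' best "nozzle" hits were the two green look-alikes, and one low-trust "large cutter" hit landed on the lever. So the real nozzle was not confirmed again, though I never went near it.
- **First grip:** The first two attempts on the cutter failed because the fingertips reach about 16 mm less far down than the stated tool point. The cutter had not moved, and I gripped it lower on the third try.

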